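# Back off the left-hand lock nut and throw the toggle clamp open

## Robot

A 6-joint arm with a two-finger parallel gripper is mounted at the origin on the work surface. World frame = base frame: x ahead of the robot, y to its left, z up, the work surface at z = 0. Lengths are in m, angles in rad, forces in N, time in s.
With the tool pointing down it reaches from about 0.25 to 0.775 m from the base axis. Payload 4 kg.
Tool frame: the origin (TCP) lies midway between the tips of the shut fingers; the grasp point (between the pads) lies 19 mm behind it; z points along the fingers, y is the line along which they close (so a half turn about z gives the same grasp; the last joint's range is limited). The gripper opens to 94 mm and grips with 3 to 60 N. Pads are 16 mm wide; open, the fingers measure 119 mm over their backs; the gripper's body (75 mm by 177 mm) begins 78 mm behind the grasp point.
Start: joints at [-1.273, 0.087, 1.371, -0, 1.684, -0.103], TCP at [0.215, -0.506, 0.206] pointing down, gripper open.
Joint ranges: [-3.1, 3.1], [-0.76, 2.03], [0.27, 2.55], [-1.08, 4.22], [0.17, 2.65], [-2.57, 2.57]. Speed limits (rad/s): [2.79, 2.79, 3.14, 3.14, 3.14, 3.14].

## Interface

Orientations are given as a 3x3 rotation matrix whose columns are the frame's x, y, z axes.
In Python, from rig import env gives the robot as it stands.
- The arm moves only by the tool send_rows, never from a script. Its argument "deltas" is a list that holds one entry, the list of rows, each a list of 7 numbers: the finger opening in mm, from 0 to 94, then the shift along the world's x, y, z in mm, then the turn, a rotation vector about the world's x, y, z in rad. A call has exactly 8 rows; each row is the pose to reach, as a shift and turn from the pose commanded when the call began; what a row does not reach only later rows make up. A row lasts 1/10 s, in which the tool goes at most 50 mm and 8.59 degrees, less where a joint would pass 70% of its speed; a pose out of reach is approached as far as the arm can. A call with a gripper value outside its range is refused whole. The fingers move at their own pace and stop on an object; the grip force is fixed at half the most. Time passes only in rows, so rows that repeat a pose let the fingers close, or fill a call up. It gives the time, the measured TCP pose, the force, the opening and the grip force at its end, in the units of the state.
- env.observe(): the state, without advancing time (a new reading comes with each control period).
- env.camera(name): name is "side" or "top" or "wrist"; returns a dict with "frame" (420x560x3 uint8, red, green, blue), "depth" (420x560 float32, m along the optical axis (not along the pixel's ray), 0 where there is no reading), "mtx" (3x3 intrinsics, pixels), "D" ([k1, k2, p1, p2, k3] as OpenCV has them; the pictures are not rectified), "R" (3x3) and "t" (3): a world point X has camera coordinates R X + t. Camera axes: x right, y down, z forward; pixel columns grow to the right and rows downward; lengths in m; the calibration is good to about 2 mm. A picture is of the moment at which its call begins.
- env.close_job(): hands the job in; it is judged then, once.
Trained networks look in the newest picture that a camera, given by its name, has taken for a name from the list of things; names that differ only in an ending like _2 or _b are one class to them, and where a whole thing is asked for, a point or a joint stands for the part that bears it (a point fixed in the world has none). Each returns a list of dicts, best first, with "conf" (0 to 1); they miss things now and then, are a little off and sometimes report something else, mostly with a low value. They report only what shows in the picture. A call takes as long as a camera call.
- env.recognise(thing, camera): "point" ([x, y, z] in m, in world coordinates, good to about 4 mm: the middle of the surface that is visible of it).
- env.mark_of(thing, camera): "point" ([x, y, z] in m, in world coordinates, good to about 4 mm: a listed point, or the origin of a listed thing).
The state is a dict: "t": time; "q": joint angles; "joint_vel": joint speeds; "tau": joint torques, N m; "ee_pos": TCP position; "tool_rot": TCP orientation; "wrist_force": force on the tool from outside, world axes, zero at the start; "torque": the same for the moment, N m; "gripper_width": finger opening in m; "grip_force": force on a finger pad.
Only numpy, scipy, OpenCV 4.12 (cv2) and the standard library are available. Lean on these libraries where they do the work, as an engineer would, in place of code of your own. Each camera call takes 0.05 s, during which the arm holds its last target. There are 200 camera calls.

## Task

Free the girder coupler's clamp: unscrew the brass lock nut, whose thread is left-handed, by turning it clockwise as seen from above until its engraved black line points at the green notch on the collar, letting go at least once about midway for a fresh grip. Let go of the nut with the line on the notch, then flip the clamp's red toggle handle over its centre to the opposite side and leave it there with your hand off it. Leave the coupler and everything else lying about where it is.

Things in the scene. Friction and masses are not known exactly. Their poses are not given: they have to be found in the camera images.
- nut (a joint): Turn of the brass lock nut in rad, growing CLOCKWISE seen from above (unscrewing). Starts nearly tight, between 0 and 0.6; 0 = black line on the red notch, 3.6 = black line on the green notch. Stops at -0.15 (tight) and 5.0, so it can be overshot (it may be turned back). Steady friction of about 0.12 N m; stays where it is left; rises only 0.6 mm per rad.
- nut_mid (a point): Centre of the brass nut, on its vertical axis, half-way up: a round fluted drum, 56 mm diameter, 40 mm tall, a black line on top from near the middle to the rim. It stands on a dark collar of 108 mm diameter, top 20.5 mm below this point when tight (23 mm at the green notch). Nothing else within 70 mm of the axis. Grip across the diameter from above, any yaw. Turns with the nut.
- nut_mark (a point): Outer end of the black engraved line on top of the nut, 25 mm from the axis. The line is 6 mm wide.
- green_notch (a point): Middle of the green notch, a 23 x 12 mm green radial bar on the collar's top, 42.5 mm from the nut's axis. A thinner red notch, 6 mm wide, marks the tight position; turning clockwise from red to green is 3.6 rad.
- handle (a joint): Swing of the red toggle handle in rad: 0 = clamped, leaning 0.55 rad from upright towards the pinned coupler; 0.55 = upright, its centre; 1.1 = fully thrown open, leaning 0.55 rad the other way, towards the nut. Its weight holds it at either end: once some 0.2 rad past upright it falls over by itself. A push of under 5 N near its top flips it.
- handle_tip (a point): Centre of the rounded top of the red handle, a bat of 22 mm diameter whose red part runs 50 mm from here towards the pivot (11 mm of round end beyond); then a 13 mm steel stem. Push it sideways from the coupler's side, 20 mm below this point. The steel hold-down arm on that side has its top at most 105 mm above the table at first and lifts as the handle goes over.
- handle_pivot (a point): The handle's pivot, fixed to the plank, 90 mm above the table and 105 mm from handle_tip; its pin is level, so the handle swings in the upright plane through nut, pivot and coupler. It stands 150 mm from the nut's axis.
- rack: The scarred oak plank, 190 x 500 x 38 mm, fixed on the table, origin at the centre of its underside, length along its own y. It carries the nut (y = -160 mm), the handle (pivot at y = -10 mm), the hold-down arm (pivot at y = +40 mm, reaching to +150 mm) and the pinned coupler (y = +140 mm). Its pose varies.
- coupler_mid (a point): Middle of the galvanised girder coupler, 75 x 60 x 40 mm, loose on the plank under the clamp's rubber pad. To be left alone.
- cap_mid (a point): Middle of the blue plastic tube cap, 58 mm diameter, 32 mm tall, loose on the plank. To be left alone.
- plate_mid (a point): Middle of the steel base plate, 150 x 150 x 6 mm, with a 38 mm spigot up to 81 mm high. To be left alone.
- half_mid (a point): Dull grey half coupler, about 90 x 55 x 64 mm; point 30 mm up. To be left alone.
- spanner_mid (a point): Steel spanner, 220 mm long, lying on the table; point at its middle. To be left alone.
- offcut_mid (a point): Upright offcut of scaffold tube, 48 mm diameter, 110 mm tall; point half-way up. To be left alone.
- can_mid (a point): Yellow can of marking paint, 66 mm diameter, 170 mm tall; point half-way up. To be left alone.

How it is judged:
By the outcome, as a careful person would: the job done as asked, in the order asked, and still so for the second after the job is handed in, with the robot touching nothing.
It also fails if it takes over 61 s, if anything falls off the work surface, if the arm or the gripper's body presses on something with over 40 N, if the wrist force passes 120 N, or if a joint passes its speed limit or range.

## Working session

There is one attempt and no reset: what is moved stays moved. The work goes in short steps, Python scripts to look and compute and a tool call to move; the robot and the scene stay as the last step left them, time stands still between calls to the robot, and variables do not carry over. Pictures are saved under pics/ and viewed, at most 10 in all, crops included, and the job is handed in when it is done.

Besides the shell and the picture viewer there is one more tool, called after "Request:" by a JSON object that holds its "fn" and its "kwargs". send_rows: Moves the arm, as the interface text tells. Its arguments: {"type":"object","properties":{"deltas":{"type":"array"}},"required":["deltas"]}

```bash
mkdir -p pics
python3 - <<'E'
from rig import env
import cv2,numpy as np
for c in ["top"]:
    d=env.camera(c); cv2.imwrite(f"pics/{c}1.png",d["frame"][:,:,::-1])
    for n in ["nut_mid","nut_mark","green_notch","handle_tip","handle_pivot","rack","coupler_mid","cap_mid","can_mid","offcut_mid"]:
        r=env.mark_of(n,c); print(c,n,[(np.round(x["point"],4).tolist(),round(x["conf"],2)) for x in r[:2]])
d=env.camera("side"); cv2.imwrite("pics/side1.png",d["frame"][:,:,::-1])
for n in ["nut_mid","handle_tip","handle_pivot"]:
    r=env.mark_of(n,"side"); print(n,[(np.round(x["point"],4).tolist(),round(x["conf"],2)) for x in r[:2]])
s=env.observe();print(s["t"],s["tool_rot"])
E
```

```text
top nut_mid [([0.5617, -0.0816, 0.0739], 0.68)]
top nut_mark [([0.5381, -0.0861, 0.0888], 0.56)]
top green_notch [([0.5997, -0.0599, 0.0468], 0.6)]
top handle_tip [([0.5364, 0.1287, 0.1817], 0.64), ([0.4165, 0.4867, 0.0046], 0.3)]
top handle_pivot [([0.5424, 0.0722, 0.0896], 0.9), ([0.5366, 0.1264, 0.1826], 0.72)]
top rack [([0.5393, 0.078, -0.0039], 0.84)]
top coupler_mid [([0.5227, 0.2202, 0.0611], 0.89)]
top cap_mid [([0.4814, 0.0558, 0.0503], 0.57)]
top can_mid []
top offcut_mid [([0.4772, -0.4872, 0.0514], 0.61)]
nut_mid [([0.5352, -0.0869, 0.0908], 0.17)]
handle_tip [([0.5377, 0.1222, 0.1788], 0.76)]
handle_pivot [([0.5448, 0.0675, 0.0852], 0.62), ([0.5392, 0.0779, 0.0007], 0.23)]
0.75 [[ 9.20754253e-01  3.90143052e-01  7.22286797e-05]
 [ 3.90143058e-01 -9.20754225e-01 -2.25111336e-04]
 [-2.13207617e-05  2.35451738e-04 -9.99999972e-01]]
```

View pics/top1.png

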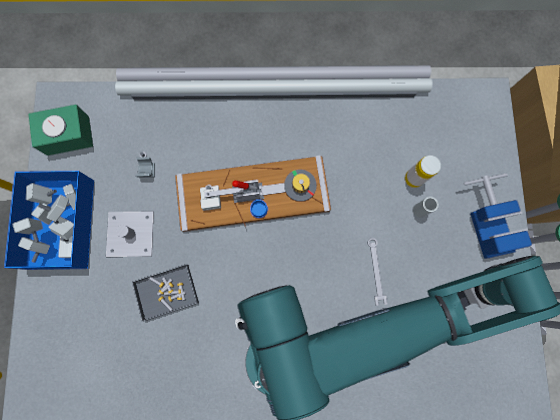

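View pics/side1.png

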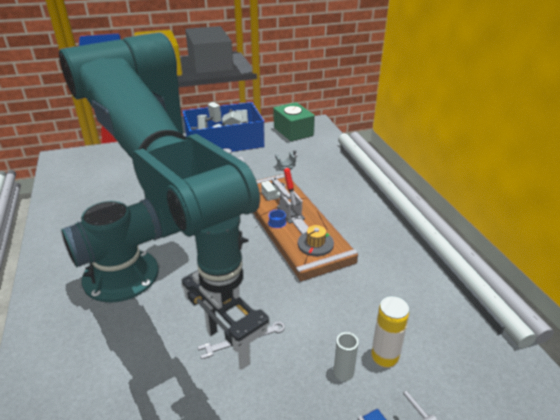

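Request:
{"fn": "send_rows", "kwargs": {"deltas": [[[94,25,30,5,0,0,0.14],[94,50,60,10,0,0,0.28],[94,75,90,15,0,0,0.42],[94,100,120,20,0,0,0.56],[94,125,150,25,0,0,0.7],[94,150,180,30,0,0,0.84],[94,175,210,35,0,0,0.98],[94,200,240,40,0,0,1.1]]]}}

```text
t: 1.55
ee_pos: [0.4154, -0.2651, 0.246]
tool_rot: [[0.065, 0.998, 0.001], [0.998, -0.065, -0.0], [-0.0, 0.001, -1.0]]
wrist_force: [-0.0, -0.3, -0.1]
gripper_width: 0.0943
grip_force: 0.0
```

Request:
{"fn": "send_rows", "kwargs": {"deltas": [[[94,25,30,0,0,0,0.12],[94,50,60,0,0,0,0.26],[94,75,95,0,0,0,0.4],[94,100,130,0,0,0,0.54],[94,125,160,0,0,0,0.68],[94,145,186,0,0,0,0.8],[94,145,186,0,0,0,0.8],[94,145,186,0,0,0,0.8]]]}}

```text
t: 2.35
ee_pos: [0.5595, -0.0802, 0.2452]
tool_rot: [[-0.667, 0.745, -0.001], [0.745, 0.667, -0.0], [0.0, -0.001, -1.0]]
wrist_force: [0.3, -0.6, -0.1]
gripper_width: 0.0942
grip_force: 0.0
```

Run:
```python
from rig import env
import cv2,numpy as np
c="wrist"
d=env.camera(c); cv2.imwrite("pics/w1.png",d["frame"][:,:,::-1])
np.savez("w1.npz",**d)
for n in ["nut_mid","nut_mark","green_notch"]:
    r=env.mark_of(n,c); print(n,[(np.round(x["point"],4).tolist(),round(x["conf"],2)) for x in r[:2]])
s=env.observe();print(s["t"],s["q"],s["ee_pos"],s["tool_rot"].round(3) if hasattr(s["tool_rot"],'round') else s["tool_rot"])
```

```text
nut_mid [([0.5608, -0.0817, 0.0683], 0.84), ([0.5399, 0.0671, 0.0921], 0.64)]
nut_mark [([0.5368, -0.088, 0.088], 0.81)]
green_notch [([0.6022, -0.061, 0.05], 0.83)]
2.55 [-2.45194962e-01  1.16356385e-01  1.25979549e+00 -2.51063981e-04
  1.76506401e+00 -9.72774956e-01] [ 0.5590036  -0.08162332  0.24580074] [[-0.665  0.747  0.   ]
 [ 0.747  0.665 -0.   ]
 [-0.     0.    -1.   ]]
```

View pics/w1.png

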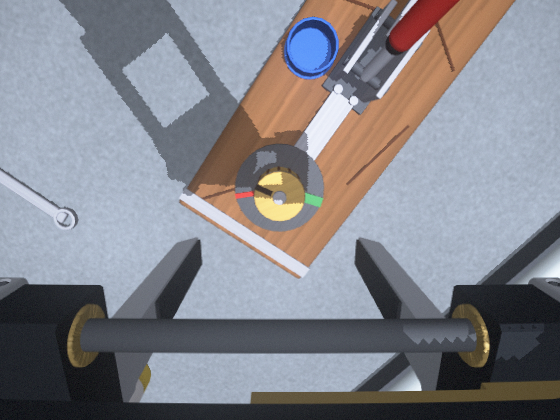

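```bash
cat > h.py <<'E'
import cv2,numpy as np
def toplane(d,mask,z):
    v,u=np.nonzero(mask)
    n=cv2.undistortPoints(np.c_[u,v].astype(float)[:,None],d["mtx"],d["D"])[:,0]
    r=np.c_[n,np.ones(len(n))]@d["R"]; o=-d["R"].T@d["t"]
    return o+r*((z-o[2])/r[:,2])[:,None]
def nut(d,ztop=0.0995,zcol=0.0585,show=True):
    hsv=cv2.cvtColor(d["frame"],cv2.COLOR_RGB2HSV); H,S,V=cv2.split(hsv)
    ang=lambda p:np.arctan2(p[1],p[0])
    def big(m):
        k,l,st,_=cv2.connectedComponentsWithStats(m.astype(np.uint8)); return l==1+st[1:,4].argmax()
    g=big((H>50)&(H<85)&(S>90)&(V>60))
    brass=(H>17)&(H<32)&(S>90)&(V>130)
    brass=big(brass)
    G=toplane(d,g,zcol)[:,:2]
    P=toplane(d,brass,ztop)[:,:2]
    c,r=cv2.minEnclosingCircle(P.astype(np.float32)*1000); c=np.array(c)/1000
    dark=toplane(d,(V<90)|(S<60),ztop)[:,:2]-c; dark=dark[np.hypot(*dark.T)<.026]; rr=np.hypot(*dark.T)
    dark=dark[(rr>.011)&(rr<.023)]
    m=dark.mean(0); gg=G.mean(0)-c
    todo=(ang(m)-ang(gg))%(2*np.pi)
    print("c",c.round(4),"r",round(r,1),"green r",np.hypot(*gg).round(4),"mark r",np.hypot(*m).round(4),"n",len(dark),"cw to go",todo.round(3))
    return c,todo
E
python3 - <<'E'
import numpy as np;from h import *
d=dict(np.load("w1.npz"))
print(d["depth"][205:210:4,270:290:5], (-d["R"].T@d["t"]))
nut(d)
E
```

```text
[[0.3450524  0.34435114 0.34416524 0.3435293 ]
 [0.34637058 0.3453184  0.3452031  0.347164  ]] [ 0.51000123 -0.02494961  0.42474526]
c [ 0.5605 -0.0799] r 26.8 green r 0.0425 mark r 0.0169 n 55 cw to go 3.067
```

Request:
{"fn": "send_rows", "kwargs": {"deltas": [[[94,2,1,-40,0,0,0],[94,2,1,-85,0,0,0],[94,2,1,-130,0,0,0],[94,2,1,-165,0,0,0],[94,2,1,-178,0,0,0],[40,2,1,-178,0,0,0],[40,2,1,-178,0,0,0],[40,2,1,-178,0,0,0]]]}}

```text
t: 3.35
ee_pos: [0.5635, -0.0801, 0.0706]
tool_rot: [[-0.667, 0.745, 0.005], [0.745, 0.667, -0.001], [-0.005, 0.003, -1.0]]
wrist_force: [0.4, 0.6, 0.7]
gripper_width: 0.0735
grip_force: 0.0
```

Request:
{"fn": "send_rows", "kwargs": {"deltas": [[[40,0,0,0,0,0,0],[40,0,0,0,0,0,0],[40,0,0,0,0,0,0],[40,0,0,0,0,0,-0.08],[40,0,0,0,0,0,-0.2],[40,0,0,0,0,0,-0.3],[40,0,0,0,0,0,-0.4],[40,0,0,0,0,0,-0.4]]]}}

```text
t: 4.15
ee_pos: [0.5615, -0.0807, 0.0694]
tool_rot: [[-0.322, 0.947, 0.0], [0.947, 0.322, -0.003], [-0.003, -0.0, -1.0]]
wrist_force: [-3.5, -1.9, 6.0]
gripper_width: 0.0552
grip_force: 30.0
```

Request:
{"fn": "send_rows", "kwargs": {"deltas": [[[40,0,0,0,0,0,-0.14],[40,0,0,0,0,0,-0.29],[40,0,0,0.5,0,0,-0.44],[40,0,0,0.5,0,0,-0.58],[40,0,0,0.5,0,0,-0.73],[40,0,0,1,0,0,-0.88],[40,0,0,1,0,0,-1.02],[40,0,0,1,0,0,-1.13]]]}}

```text
t: 4.95
ee_pos: [0.5611, -0.0805, 0.07]
tool_rot: [[0.721, 0.693, -0.001], [0.693, -0.721, -0.002], [-0.002, 0.001, -1.0]]
wrist_force: [-4.5, -2.7, 6.5]
gripper_width: 0.0557
grip_force: 30.0
```

Request:
{"fn": "send_rows", "kwargs": {"deltas": [[[40,0,0,0,0,0,0],[94,0,0,0,0,0,0],[94,0,0,0,0,0,0],[94,0,0,0,0,0,0],[94,0,0,0,0,0,0],[94,0,0,20,0,0,0],[94,0,0,60,0,0,0.1],[94,0,0,100,0,0,0.23]]]}}

```text
t: 5.75
ee_pos: [0.5608, -0.079, 0.1682]
tool_rot: [[0.535, 0.845, -0.003], [0.845, -0.535, 0.001], [-0.001, -0.003, -1.0]]
wrist_force: [0.7, 0.1, -0.1]
gripper_width: 0.094
grip_force: 0.0
```

Request:
{"fn": "send_rows", "kwargs": {"deltas": [[[94,0,0,40,0,0,0.14],[94,0,0,75,0,0,0.29],[94,0,0,75,0,0,0.43],[94,0,0,75,0,0,0.57],[94,0,0,75,0,0,0.72],[94,0,0,75,0,0,0.86],[94,0,0,75,0,0,1.0],[94,0,0,75,0,0,1.14]]]}}

```text
t: 6.55
ee_pos: [0.5616, -0.0792, 0.2432]
tool_rot: [[-0.545, 0.839, -0.0], [0.839, 0.545, 0.0], [0.0, 0.0, -1.0]]
wrist_force: [0.1, 0.3, -0.2]
gripper_width: 0.0941
grip_force: 0.0
```

Request:
{"fn": "send_rows", "kwargs": {"deltas": [[[94,0,0,0,0,0,0.08],[94,0,0,0,0,0,0.15],[94,0,0,0,0,0,0.15],[94,0,0,0,0,0,0.15],[94,0,0,0,0,0,0.15],[94,0,0,0,0,0,0.15],[94,0,0,0,0,0,0.15],[94,0,0,0,0,0,0.15]]]}}

```text
t: 7.35
ee_pos: [0.5616, -0.0794, 0.2435]
tool_rot: [[-0.659, 0.752, 0.0], [0.752, 0.659, 0.0], [0.0, 0.0, -1.0]]
wrist_force: [-0.2, -0.2, 1.1]
gripper_width: 0.0938
grip_force: 0.0
```

Run:
```python
from rig import env
import cv2;from h import *
d=env.camera("wrist"); cv2.imwrite("pics/w2.png",d["frame"][:,:,::-1])
nut(d,ztop=0.1004)
s=env.observe();print(s["t"],s["q"],s["ee_pos"],s["tool_rot"])
```

```text
c [ 0.5605 -0.0798] r 26.8 green r 0.0427 mark r 0.017 n 53 cw to go 1.484
7.4 [-2.40499478e-01  1.21610066e-01  1.25844628e+00  7.84809002e-05
  1.76144252e+00 -9.60317636e-01] [ 0.56157431 -0.07941885  0.24353007] [[-6.59259134e-01  7.51915808e-01  1.09444516e-04]
 [ 7.51915815e-01  6.59259133e-01  5.25016829e-05]
 [-3.26754512e-05  1.16905276e-04 -9.99999993e-01]]
```

View pics/w2.png

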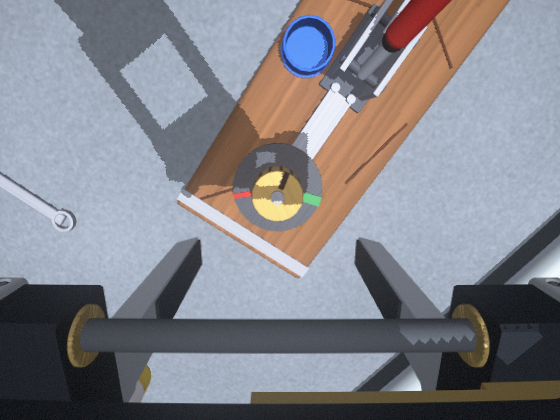

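Request:
{"fn": "send_rows", "kwargs": {"deltas": [[[94,-1,0,-40,0,0,0],[94,-1,0,-85,0,0,0],[94,-1,0,-130,0,0,0],[94,-1,0,-162,0,0,0],[94,-1,0,-174,0,0,0],[40,-1,0,-174,0,0,0],[40,-1,0,-174,0,0,0],[40,-1,0,-174,0,0,0]]]}}

```text
t: 8.2
ee_pos: [0.5625, -0.0799, 0.0724]
tool_rot: [[-0.659, 0.752, 0.005], [0.752, 0.659, -0.001], [-0.004, 0.003, -1.0]]
wrist_force: [0.9, 0.2, 0.0]
gripper_width: 0.0734
grip_force: 0.0
```

Request:
{"fn": "send_rows", "kwargs": {"deltas": [[[40,0,0,0,0,0,0],[40,0,0,0,0,0,0],[40,0,0,0,0,0,0],[40,0,0,0,0,0,-0.08],[40,0,0,0,0,0,-0.2],[40,0,0,0,0,0,-0.3],[40,0,0,0,0,0,-0.4],[40,0,0,0,0,0,-0.4]]]}}

```text
t: 9.0
ee_pos: [0.5612, -0.0799, 0.0712]
tool_rot: [[-0.313, 0.95, 0.002], [0.95, 0.313, -0.001], [-0.002, 0.002, -1.0]]
wrist_force: [-1.8, -0.3, 4.9]
gripper_width: 0.0559
grip_force: 30.0
```

Request:
{"fn": "send_rows", "kwargs": {"deltas": [[[40,0,0,0,0,0,-0.14],[40,0,0,0,0,0,-0.29],[40,0,0,0.5,0,0,-0.44],[40,0,0,0.5,0,0,-0.58],[40,0,0,0.5,0,0,-0.73],[40,0,0,1,0,0,-0.88],[40,0,0,1,0,0,-1.0],[40,0,0,1,0,0,-1.1]]]}}

```text
t: 9.8
ee_pos: [0.5616, -0.0801, 0.0719]
tool_rot: [[0.706, 0.708, 0.003], [0.708, -0.706, -0.002], [0.001, 0.003, -1.0]]
wrist_force: [0.8, -0.9, 3.8]
gripper_width: 0.0556
grip_force: 30.0
```

Request:
{"fn": "send_rows", "kwargs": {"deltas": [[[40,0,0,0,0,0,0],[94,0,0,0,0,0,0],[94,0,0,0,0,0,0],[94,0,0,0,0,0,0],[94,0,0,0,0,0,0],[94,0,0,20,0,0,0],[94,0,0,60,0,0,0],[94,0,0,100,0,0,0]]]}}

```text
t: 10.6
ee_pos: [0.5596, -0.0791, 0.1702]
tool_rot: [[0.703, 0.711, -0.003], [0.711, -0.703, 0.001], [-0.002, -0.003, -1.0]]
wrist_force: [1.0, -0.7, 1.0]
gripper_width: 0.0941
grip_force: 0.0
```

Request:
{"fn": "send_rows", "kwargs": {"deltas": [[[94,0,0,40,0,0,0],[94,0,0,80,0,0,0],[94,0,0,80,0,0,0],[94,0,0,80,0,0,0],[94,0,0,80,0,0,0],[94,0,0,80,0,0,0],[94,0,0,80,0,0,0],[94,0,0,80,0,0,0]]]}}

```text
t: 11.4
ee_pos: [0.5602, -0.0793, 0.2493]
tool_rot: [[0.703, 0.711, -0.002], [0.711, -0.703, 0.0], [-0.001, -0.002, -1.0]]
wrist_force: [-0.9, -0.3, 1.1]
gripper_width: 0.094
grip_force: 0.0
```

Run:
```python
from rig import env
import cv2;from h import *
d=env.camera("wrist"); cv2.imwrite("pics/w3.png",d["frame"][:,:,::-1])
nut(d,ztop=0.101)
for n in ["nut_mid","nut_mark","green_notch","handle_tip","handle_pivot","cap_mid"]:
    r=env.mark_of(n,"wrist"); print(n,[(np.round(x["point"],4).tolist(),round(x["conf"],2)) for x in r[:2]])
s=env.observe();print(s["t"],s["q"],s["ee_pos"],s["tool_rot"])
```

```text
c [ 0.5638 -0.0799] r 27.0 green r 0.0408 mark r 0.017 n 50 cw to go 6.261
nut_mid [([0.562, -0.0818, 0.0722], 0.68), ([0.4833, 0.0595, 0.0559], 0.18)]
nut_mark [([0.5806, -0.0709, 0.0925], 0.69)]
green_notch [([0.598, -0.061, 0.0484], 0.68)]
handle_tip [([0.5344, 0.1241, 0.1811], 0.86), ([0.5991, -0.0606, 0.0507], 0.53)]
handle_pivot [([0.5381, 0.0663, 0.0922], 0.8), ([0.4826, 0.0566, 0.055], 0.55)]
cap_mid [([0.4836, 0.0572, 0.0558], 0.7)]
11.75 [-2.40893255e-01  1.19353109e-01  1.24714147e+00 -9.64518563e-05
  1.77486178e+00  5.39097815e-01] [ 0.56060891 -0.07947244  0.2505662 ] [[ 7.03286970e-01  7.10906038e-01  2.06939854e-04]
 [ 7.10906067e-01 -7.03286956e-01 -1.48096484e-04]
 [ 4.02554149e-05  2.51269125e-04 -9.99999968e-01]]
```

View pics/w3.png

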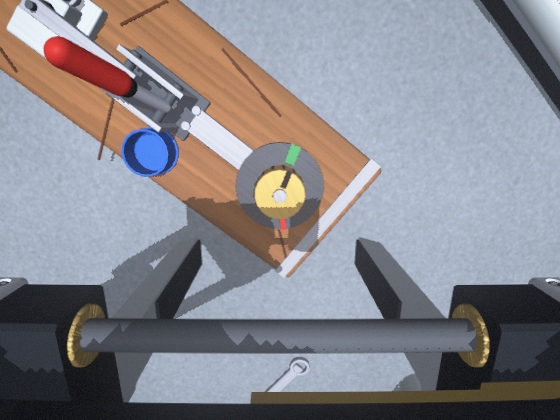

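Request:
{"fn": "send_rows", "kwargs": {"deltas": [[[0,0,0,15,0,0,0.07],[0,-3,20,25,0,0,0.18],[0,-6,50,25,0,0,0.3],[0,-10,80,25,0,0,0.42],[0,-14,110,25,0,0,0.54],[0,-18,140,25,0,0,0.66],[0,-22,170,25,0,0,0.78],[0,-26,205,25,0,0,0.9]]]}}

```text
t: 12.55
ee_pos: [0.5344, 0.1264, 0.2757]
tool_rot: [[-0.124, 0.992, 0.001], [0.992, 0.124, -0.0], [-0.0, 0.001, -1.0]]
wrist_force: [0.6, -0.3, -0.4]
gripper_width: 0.0334
grip_force: 0.0
```

Request:
{"fn": "send_rows", "kwargs": {"deltas": [[[0,-5,37,0,0,0,0],[0,-5,37,0,0,0,0],[0,-5,37,-30,0,0,0],[0,-5,37,-65,0,0,0],[0,-5,37,-100,0,0,0],[0,-5,37,-124,0,0,0],[0,-5,37,-124,0,0,0],[0,-5,37,-124,0,0,0]]]}}

```text
t: 13.35
ee_pos: [0.5298, 0.1619, 0.152]
tool_rot: [[-0.119, 0.993, 0.0], [0.993, 0.119, -0.0], [-0.0, 0.0, -1.0]]
wrist_force: [-0.6, -0.1, 0.5]
gripper_width: 0.0006
grip_force: 0.0
```

Run:
```python
from rig import env
import cv2
d=env.camera("side"); f=d["frame"][100:310,180:460,::-1]; cv2.imwrite("pics/s2.png",cv2.resize(f,None,fx=2.8,fy=2.8))
s=env.observe();print(s["t"],s["q"],s["ee_pos"],s["tool_rot"],s["wrist_force"])
```

```text
13.4 [ 1.94633921e-01  1.11743029e-01  1.44739766e+00 -2.06900528e-04
  1.57968074e+00  7.52593845e-02] [0.5306247  0.16221709 0.15329825] [[-1.19089112e-01  9.92879737e-01  2.75891807e-03]
 [ 9.92883570e-01  1.19088646e-01  3.32990099e-04]
 [ 2.06330370e-06  2.77893992e-03 -9.99996139e-01]] [0.07851756 0.4326595  0.41175354]
```

View pics/s2.png

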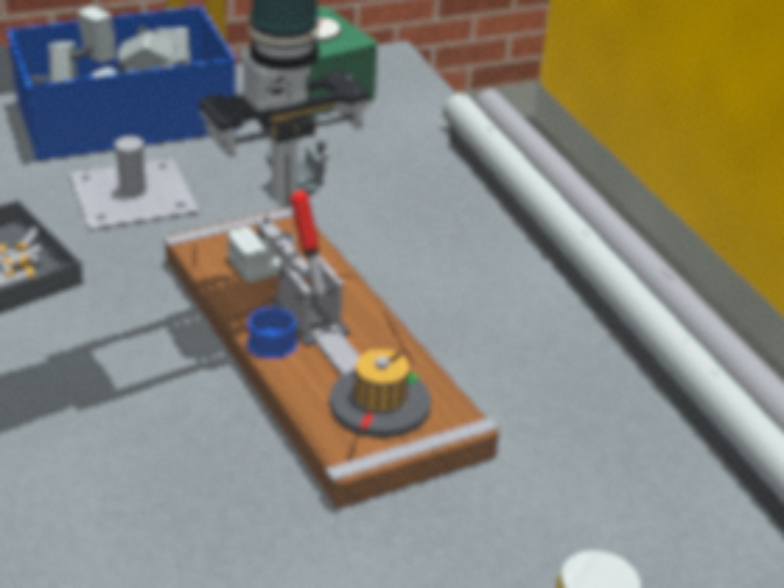

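The closed fingers (285,180) stand behind the red handle's tip (300,200) on the coupler side, and the nut's line points at the green notch (413,378). I'll push now.

Request:
{"fn": "send_rows", "kwargs": {"deltas": [[[0,1,-9,0,0,0,0],[0,2,-18,0,0,0,0],[0,3,-27,0,0,0,0],[0,4,-36,0,0,0,0],[0,6,-45,0,0,0,0],[0,7,-54,0,0,0,0],[0,8,-63,0,0,0,0],[0,9,-72,0,0,0,0]]]}}

```text
t: 14.2
ee_pos: [0.5384, 0.0895, 0.1511]
tool_rot: [[-0.119, 0.993, -0.001], [0.993, 0.119, -0.001], [-0.0, -0.001, -1.0]]
wrist_force: [0.1, 0.7, -0.5]
gripper_width: 0.0003
grip_force: 0.2
```

Request:
{"fn": "send_rows", "kwargs": {"deltas": [[[0,1,-8,0,0,0,0],[0,2,-16,0,0,0,0],[0,3,-24,0,0,0,0],[0,3,-24,0,0,0,0],[0,2,-14,10,0,0,0],[0,2,-14,50,0,0,0],[0,2,-14,95,0,0,0],[0,2,-14,130,0,0,0]]]}}

```text
t: 15.0
ee_pos: [0.5406, 0.0779, 0.2851]
tool_rot: [[-0.121, 0.993, 0.003], [0.993, 0.121, 0.001], [0.0, 0.003, -1.0]]
wrist_force: [-0.1, 0.5, 1.4]
gripper_width: 0.0005
grip_force: 0.0
```

Request:
{"fn": "send_rows", "kwargs": {"deltas": [[[0,-20,10,10,0,0,0],[0,-50,20,10,0,0,0],[0,-80,30,10,0,0,0],[0,-110,40,10,0,0,0],[0,-130,50,10,0,0,0],[0,-130,50,10,0,0,0],[0,-130,50,10,0,0,0],[0,-130,50,10,0,0,0]]]}}

```text
t: 15.8
ee_pos: [0.4112, 0.1267, 0.2916]
tool_rot: [[-0.12, 0.993, 0.0], [0.993, 0.12, -0.0], [-0.0, 0.0, -1.0]]
wrist_force: [-0.2, -0.2, -1.0]
gripper_width: 0.0003
grip_force: 0.0
```

Run:
```python
from rig import env
import cv2,numpy as np
d=env.camera("side"); f=d["frame"][100:310,180:460,::-1]; cv2.imwrite("pics/s3.png",cv2.resize(f,None,fx=2.8,fy=2.8))
for c in ["side","top"]:
  env.camera(c)
  for n in ["handle_tip","nut_mark","green_notch","coupler_mid","cap_mid"]:
    r=env.mark_of(n,c); print(c,n,[(np.round(x["point"],4).tolist(),round(x["conf"],2)) for x in r[:2]])
s=env.observe();print(s["t"],s["ee_pos"],s["wrist_force"])
```

```text
side handle_tip [([0.5534, 0.0145, 0.1791], 0.6), ([0.2761, -0.3238, 0.0027], 0.52)]
side nut_mark [([0.5823, -0.067, 0.0947], 0.7)]
side green_notch [([0.6028, -0.0627, 0.0518], 0.65)]
side coupler_mid [([0.52, 0.2137, 0.0543], 0.84), ([0.412, 0.4865, 0.0014], 0.23)]
side cap_mid [([0.4816, 0.0558, 0.0525], 0.7), ([0.5492, 0.0156, 0.1801], 0.16)]
top handle_tip [([0.5505, 0.0176, 0.183], 0.43), ([0.5856, -0.0705, 0.0887], 0.33)]
top nut_mark [([0.5827, -0.0678, 0.0918], 0.66)]
top green_notch [([0.5997, -0.0591, 0.0494], 0.63)]
top coupler_mid []
top cap_mid [([0.4834, 0.056, 0.0538], 0.66), ([0.6287, 0.4398, 0.0285], 0.3)]
16.45 [0.41060544 0.12652622 0.29149324] [-0.08480543 -0.64881769 -0.14548013]
```

View pics/s3.png

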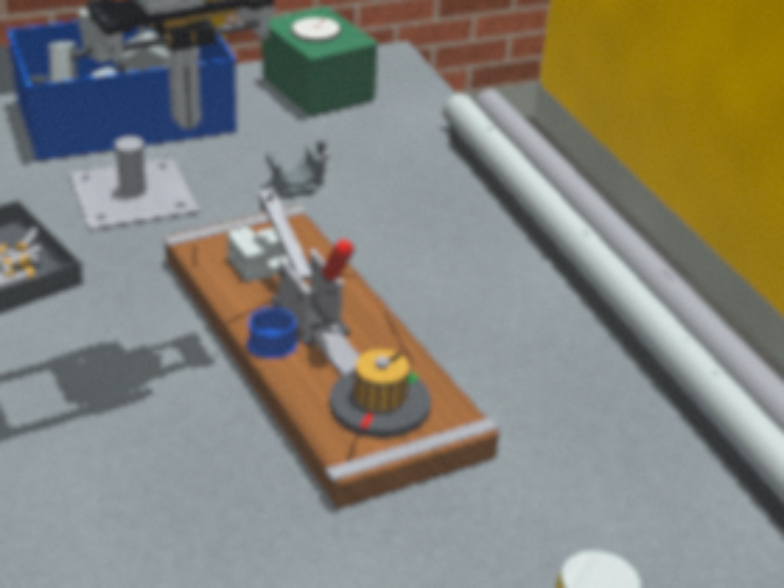

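```bash
cat > chk.py <<'E'
from h import *
def chk(d,ztop):
    H,S,V=cv2.split(cv2.cvtColor(d["frame"],cv2.COLOR_RGB2HSV))
    def near(m,z,c,r0,r1):
        p=toplane(d,m,z)[:,:2]; r=np.hypot(*(p-c).T); return p[(r>r0)&(r<r1)]
    c0=np.array([.5605,-.080])
    br=near((H>15)&(H<34)&(S>80)&(V>60),ztop,c0,0,.034)
    h=cv2.convexHull((br*1000).astype(np.float32))
    c1=np.array(cv2.fitEllipse(h)[0])/1000
    G=near((H>50)&(H<85)&(S>90)&(V>50),.0585,c1,.02,.06)
    M=near((V<75),ztop,c1,.008,.0235)
    def ax(p):
        vx,vy,_,_=cv2.fitLine(p.astype(np.float32),cv2.DIST_L2,0,.01,.01).ravel(); a=np.arctan2(vy,vx); return a
    pol=lambda p:np.arctan2(*(p.mean(0)-c1)[::-1])
    print("c",c1,"green polar",pol(G),"axis",ax(G),"mark polar",pol(M),"axis",ax(M),len(G),len(M))
E
python3 - <<'E'
from chk import *
a=dict(np.load("w1.npz"))
def T(R,p): t=np.eye(4);t[:3,:3]=R;t[:3,3]=p;return t
R1=np.array([[-.665,.747,0],[.747,.665,0],[0,0,-1]])
R3=np.array([[.703287,.710906,0],[.710906,-.703287,0],[0,0,-1]])
X=T(a["R"],a["t"])@T(R1,[.559,-.0816,.2458])
W=X@np.linalg.inv(T(R3,[.5606,-.0795,.2506]))
d=dict(a,frame=cv2.imread("pics/w3.png")[:,:,::-1].copy(),R=W[:3,:3],t=W[:3,3])
chk(d,.101); chk(a,.0995)
E
```

```text
chk.py:14: RuntimeWarning: Mean of empty slice.
  pol=lambda p:np.arctan2(*(p.mean(0)-c1)[::-1])
  ret = um.true_divide(
Traceback (most recent call last):
  File "chk.py", line 15, in chk
    print("c",c1,"green polar",pol(G),"axis",ax(G),"mark polar",pol(M),"axis",ax(M),len(G),len(M))
                                                                              ~~^^^
  File "chk.py", line 13, in ax
    vx,vy,_,_=cv2.fitLine(p.astype(np.float32),cv2.DIST_L2,0,.01,.01).ravel(); a=np.arctan2(vy,vx); return a
              ~~~~~~~~~~~^^^^^^^^^^^^^^^^^^^^^^^^^^^^^^^^^^^^^^^^^^^^
cv2.error: OpenCV(4.12.0) /io/opencv/modules/imgproc/src/linefit.cpp:50: error: (-215:Assertion failed) count > 0 in function 'fitLine2D_wods'
```

```bash
sed -i 's/(V<75)/(V<105)/' chk.py
python3 - <<'E'
from chk import *
a=dict(np.load("w1.npz"))
def T(R,p): t=np.eye(4);t[:3,:3]=R;t[:3,3]=p;return t
R1=np.array([[-.665,.747,0],[.747,.665,0],[0,0,-1]])
R3=np.array([[.703287,.710906,0],[.710906,-.703287,0],[0,0,-1]])
X=T(a["R"],a["t"])@T(R1,[.559,-.0816,.2458])
W=X@np.linalg.inv(T(R3,[.5606,-.0795,.2506]))
d=dict(a,frame=cv2.imread("pics/w3.png")[:,:,::-1].copy(),R=W[:3,:3],t=W[:3,3])
chk(d,.101); chk(a,.0995)
E
```

```text
c [ 0.56488745 -0.0790812 ] green polar 0.4050022182404493 axis 0.43270722 mark polar 0.3595215465859569 axis 0.41835198 186 63
c [ 0.55942474 -0.07855282] green polar 0.36959705447332103 axis 0.36438608 mark polar -2.692698087639323 axis 0.3064486 158 74
```

```bash
python3 -c "
from rig import env
print(env.close_job())"
```

```text
the job is handed in; nothing more can be done
None
```

The job is handed in at about 16.5 s: the nut was turned clockwise in two grips until its line sat on the green notch (measured within about 0.05 rad) and released, then the red handle was flipped over to the nut side, with the hand clear and the coupler and cap still in place within measurement error.

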